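Fit the collar and present the detent ball

TASK

Push the brass collar fully home over the steel spigot on the grey assembly plate and let go of it. Then lift the blue tray by its black grip, keep it level so that the loose steel ball stays in its round pocket, and bring the pocket over the yellow spot on the plate. Finish still holding the tray there, level and still, clear of everything, with its underside about 10 cm above the spot, so that the fitter can take the ball; leave the other things on the bench alone.

Things in the scene. Friction and masses are not known exactly. Their poses are not given: they have to be found in the camera images.
- plate: Grey steel assembly plate screwed to the bench, 110 mm (its x) by 220 mm (its y) by 12 mm thick; origin at the centre of its underside on the bench, z up. The steel spigot stands near its +y end, the yellow spot is painted near its -y end. Its four corner screw heads stand 4 mm proud.
- spigot_foot (a point): Centre of the spigot's foot, on top of its round flange (46 mm across, 4 mm high), 16 mm above the bench; axes as the plate's. The spigot is an upright fixed steel pin 20 mm in diameter rising 30 mm above this point, its top 4 mm tapered to 14 mm. The collar is home when its underside rests on the flange here.
- spot (a point): Centre of the yellow spot (52 mm across, black dot in the middle) painted on the plate's top face, 12 mm above the bench, 120 mm from the spigot's axis; axes as the plate's.
- collar: Loose brass collar: plain tube 45 mm tall, 36 mm outside diameter, 22.8 mm bore open at both ends, about 0.2 kg, standing upright on the bench; origin at the centre of its underside, z along its axis (up). When home on the spigot it stands 15 mm above the spigot's tip.
- tray: Blue tray, a flat plate 150 mm (its x) by 80 mm (its y) by 8 mm, about 0.3 kg, loose on the bench; origin at the centre of its underside, z up. In the middle stands a black upright grip 34 mm long (x) by 22 mm thick (y), from 8 mm to 72 mm above the underside: pinch it across its 22 mm thickness (along the tray's y), in its upper part. At the +x end is the round ball pocket, at the -x end an empty aluminium parts box 42 by 60 mm, 12 mm high.
- pocket (a point): Centre of the floor of the tray's ball pocket, 48 mm from the tray's origin along the tray's +x and 8 mm above its underside; axes as the tray's. The pocket is flat, 40 mm inside diameter, with a rim 4 mm high and 4 mm thick: a strong tilt or a jerk rolls the ball over it.
- ball_center (a point): Centre of the loose steel ball, 20 mm in diameter, 33 g, lying in the tray's pocket and free to roll in it (its axes mean nothing).
- tin: Bystander: orange and steel tin 68 mm in diameter, 100 mm high, standing on the bench; origin at the centre of its underside.
- chuck_key: Bystander: steel T-shaped chuck key lying on the bench, shank along its x reaching 92 mm, 18 mm thick, cross bar 100 mm along its y; origin under the bar end of the shank, at bench level.
- centre: Bystander: dark steel lathe centre standing on the bench, 32 mm in diameter, 62 mm high with a point on top; origin at the centre of its underside.
Not all that is in view belongs to the job. Leave any green or red look-alike of the tray alone. Of the things like the collar, leave any that is pink; of the rest the smaller one is meant.

How it is judged (in metres and radians):
On the way, in this order (a step that is already met when the one before it is completed fails the run):
1. the collar is fully home on the spigot and let go (z of collar in the frame of spigot_foot below 0.003 m and horizontal distance between collar and spigot_foot below 0.004 m and angle between collar's own z axis and vertical below 0.08 rad and contact force between collar and the fingers below 0.1 N), for 0.2 s.
2. the tray is lifted off the bench with the ball in its pocket (height (world z) of tray above 0.03 m and contact force between tray and the fingers above 1 N and distance between ball_center and pocket below 0.018 m), for 0.2 s.
At the end, for the whole second after the job is handed in: Collar home (within 3 mm of the flange, 4 mm of the axis, upright), not touched; tray held by the fingers, clear of all, still, level within 0.12 rad, underside 65 to 145 mm above the spot, pocket centre within 25 mm of the spot seen from above, ball in the pocket (all of step 1 and horizontal distance between pocket and spot below 0.025 m and z of tray in the frame of spot between 0.065 and 0.145 m and angle between tray's own z axis and vertical below 0.12 rad and linear speed of tray below 0.02 m/s and distance between ball_center and pocket below 0.018 m and contact force between tray and the fingers above 1 N and contact force between tray and plate below 0.1 N and contact force between tray and collar below 0.1 N and contact force between tray and tin below 0.1 N); the arm keeps its last pose, push and grip.
It fails at once if the ball leaves its pocket (distance between ball_center and pocket above 0.025 m).
It fails at once if the tray is tipped by more than 0.5 rad (angle between tray's own z axis and vertical above 0.5 rad).
It fails at once if the tin is disturbed (moved over 20 mm) (distance of tin from where it was at the start of the episode above 0.02 m).
It fails at once if the chuck key is disturbed (moved over 20 mm) (distance of chuck_key from where it was at the start of the episode above 0.02 m).
It fails at once if the lathe centre is disturbed (moved over 20 mm) (distance of centre from where it was at the start of the episode above 0.02 m).
It also fails if it takes over 72 s, if anything falls off the work surface, if the arm or the gripper's body presses on something with over 40 N, if the wrist force passes 120 N, or if a joint passes its speed limit or range.

ROBOT

A 6-joint arm with a two-finger parallel gripper is mounted at the origin on the work surface. World frame = base frame: x ahead of the robot, y to its left, z up, the work surface at z = 0. Lengths are in mm, angles in rad, forces in N, time in s.
With the tool pointing down it reaches from about 350 to 875 mm from the base axis. Payload 4.2 kg.
Tool frame: the origin (TCP) lies between the finger pads; the fingertips stand 17 mm ahead of it and the grasp point (between the pads) lies 2 mm behind it (nose_length is the distance from the TCP to the fingertips, in mm); z points along the fingers, y is the direction in which the jaws open and shut (so a half turn about z gives the same grasp; the last joint's range is limited). The gripper opens to 85 mm and grips with 20 to 120 N. Pads are 22 mm wide; open, the fingers measure 114 mm over their backs; the gripper's body (76 mm by 85 mm) begins 54 mm behind the grasp point. The pads swing forward as they close: fully open they stand 13 mm farther back than shut.
Start: joints at [1.464, 0.385, 0.008, 0, -1.194, -0.259], TCP at [223.527, 583.639, 248.312] pointing down, gripper open.
Joint ranges: [-3.14, 3.14], [-1.21, 2.06], [-1.07, 1.41], [-3.16, 2.05], [-2.99, -0.16], [-3.1, 3.1]. Speed limits (rad/s): [2.79, 2.79, 3.14, 3.14, 3.14, 3.14].

INTERFACE

Orientations are given as a unit quaternion [x, y, z, w].
In Python, from bench import * gives the robot as it stands.
- The arm moves only by the tool jog_arm, never from a script. Its argument "increments" is a list of rows, each a list of 4 numbers: the shift along the tool's x, y, z in m, then the turn about the tool's z in degrees. A call has 1 to 10 rows; each row is the pose to reach, as a shift and turn from the pose measured when the call began, along the tool's axes at that moment; what a row does not reach only later rows make up. A row lasts 1/8 s, in which the tool goes at most 62.5 mm and 10.7 degrees, less where a joint would pass 70% of its speed; a pose out of reach is approached as far as the arm can. A call with a gripper value outside its range is refused whole. "hand" is the gripper's target within -1 to 1 (fully open at 1, half-way at 0, shut at -1), set as the call begins (left out, the last holds). The fingers move at their own pace and stop on an object; the grip force is fixed at half the most. Time passes only in rows, so rows that repeat a pose let the fingers close. It gives the time, the measured TCP pose, the force and the opening at its end, in the units of the state.
- read_state(): the state, without advancing time (a new reading comes with each control period).
- get_image(name): name is "side" or "top" or "wrist"; returns the picture (480x640x3 uint8, red, green, blue); there is no depth.
- calibration(name): a dict with "fx", "fy", "cx", "cy" (pixels), "position" and "rotation" of the camera in the world; the wrist camera has in their place "hand_eye" (4x4, takes a point from camera to tool coordinates, whose origin is the TCP and whose axes are the flange's). Camera axes: x right, y up, looking along -z (the intrinsics and any distortion apply to the point x, -y, -z); pixel columns grow to the right and rows downward; lengths in mm; the calibration is good to about 2 mm. A picture is of the moment at which its call begins: read the wrist's pose just before it. calibration takes no time and is no camera call.
- job_done(): hands the job in, once; it reports no verdict.
The state is a dict: "clock": time; "joints": joint angles; "joint_vel": joint speeds; "joint_efforts": joint torques, N m; "position": TCP position; "ee_rot": TCP orientation; "contact_force": force on the tool from outside, world axes, zero at the start; "wrist_torque": the same for the moment, N m; "gripper_width": finger opening in mm.
Only numpy, scipy, OpenCV 4.12 (cv2) and the standard library are available. Lean on these libraries where they do the work, as an engineer would, in place of code of your own. Each camera call takes 0.05 s, during which the arm holds its last target.

## Working session

There is one attempt and no reset: what is moved stays moved. The work goes in short steps, Python scripts to look and compute and a tool call to move; the robot and the scene stay as the last step left them, time stands still between calls to the robot, and variables do not carry over. Pictures are saved under pics/ and viewed, and the job is handed in when it is done.

Besides the shell and the picture viewer there is one more tool, called after "Request:" in YAML: its name, and indented under it one key for each argument. jog_arm: Moves the arm, as the interface text tells. Its arguments: {"type":"object","properties":{"increments":{"type":"array"},"hand":{"type":"number"}},"required":["increments"]}

```bash
ls; mkdir -p pics; python3 - <<'E'
from bench import *
import cv2
print(read_state())
for n in ("side","top","wrist"):
    im=get_image(n); cv2.imwrite(f"pics/{n}0.png",im[:,:,::-1]); print(n,calibration(n))
E
```

```text
pics
{'clock': 0.0, 'joints': array([ 1.46360109e+00,  3.85587939e-01,  6.63845214e-03, -5.17964977e-04,
       -1.19398833e+00, -2.58598704e-01]), 'joint_vel': array([-0.00168022,  0.00175771,  0.0001696 , -0.00064161, -0.00093155,
       -0.00182585]), 'joint_efforts': array([-7.71944688e-04, -3.92284584e+01,  1.88400686e+01,  4.18613300e+00,
       -4.67093647e-03, -9.52394217e-07]), 'position': array([223.33868667, 583.15654084, 247.20471827]), 'ee_rot': array([ 9.83302946e-01, -1.81972834e-01, -1.59041916e-04,  1.08588242e-03]), 'contact_force': array([-0.67422781, -0.56629142, -0.22489991]), 'wrist_torque': array([ 0.03509835, -0.06063432,  0.044882  ]), 'gripper_width': 85.59108548921874}
side {'fx': 492.9826479667173, 'fy': 492.9826479667173, 'cx': 317.8007925763053, 'cy': 238.5151104724258, 'position': array([ 192.44867095, -663.56808223,  811.65864069]), 'rotation': array([ 0.36146951, -0.10061403, -0.23115636,  0.89765436])}
top {'fx': 528.5674852257409, 'fy': 528.5674852257409, 'cx': 319.2527242669163, 'cy': 240.5127808336864, 'position': array([ 494.75590198,  -26.68083982, 1207.30012377]), 'rotation': array([ 0.01797907, -0.02319284, -0.70405772,  0.70953617])}
wrist {'fx': 339.1485451516916, 'fy': 339.1485451516916, 'cx': 315.85118023290727, 'cy': 242.43829804328755, 'hand_eye': array([[ 4.20081306e-04,  9.63730291e-01,  2.66877779e-01,
         6.83768892e+01],
       [ 9.99999246e-01, -7.12787100e-04,  9.99909135e-04,
        -8.59881856e-01],
       [ 1.15386976e-03,  2.66877158e-01, -9.63729864e-01,
        -1.25426428e+02],
       [ 0.00000000e+00,  0.00000000e+00,  0.00000000e+00,
         1.00000000e+00]])}
```

View pics/top0.png

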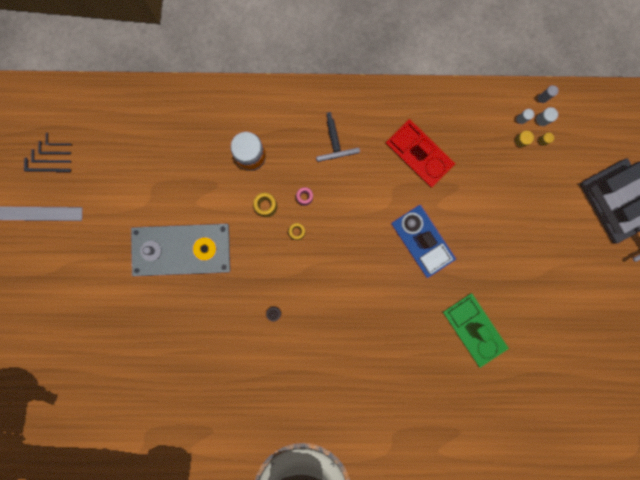

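View pics/side0.png

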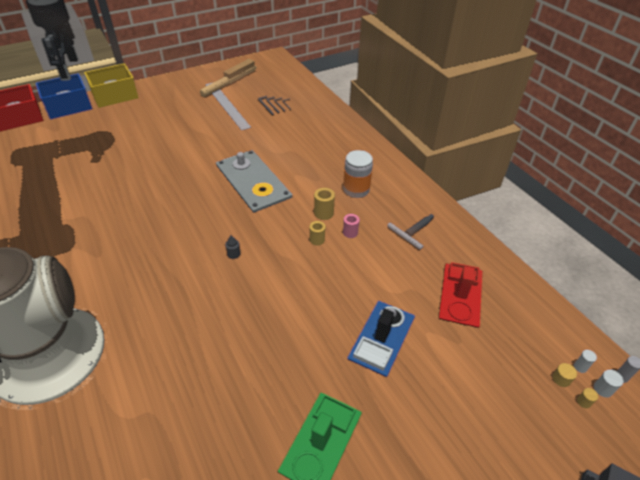

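View pics/wrist0.png

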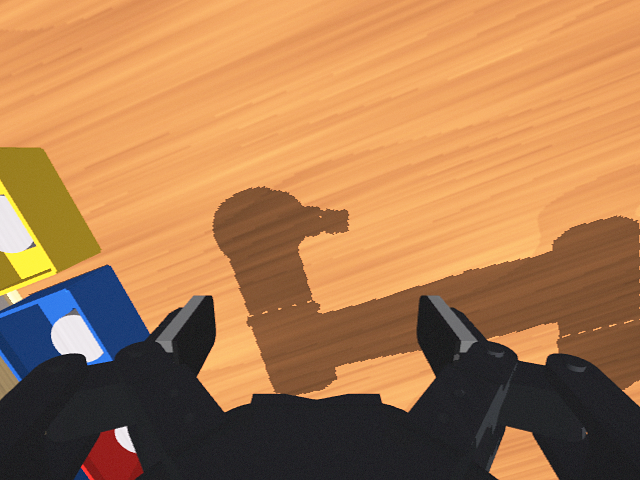

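The top view has these collar candidates: a large brass ring at (264,204), a pink ring at (304,196), and a small brass ring at (297,231). The small brass one fits, being the smaller of the two that aren't pink. The trays are blue at (423,241), red at (420,153) and green at (475,330); the blue one is meant. The plate is at (180,250) and the spigot at (150,251). I'll confirm with enlarged crops and measure.

```bash
cat > h.py <<'E'
import numpy as np, cv2
from scipy.spatial.transform import Rotation as R
from bench import *
def cam(n,st=None):
    c=calibration(n)
    if n=="wrist":
        T=np.eye(4);T[:3,:3]=R.from_quat(st["ee_rot"]).as_matrix();T[:3,3]=st["position"]
        M=T@c["hand_eye"]; return c,M[:3,:3],M[:3,3]
    return c,R.from_quat(c["rotation"]).as_matrix(),np.array(c["position"])
def ray(n,uv,st=None):
    c,Rm,p=cam(n,st); uv=np.atleast_2d(np.asarray(uv,float))
    d=np.c_[(uv[:,0]-c["cx"])/c["fx"],-(uv[:,1]-c["cy"])/c["fy"],-np.ones(len(uv))]@Rm.T
    return p,d
def onz(n,uv,z,st=None):
    p,d=ray(n,uv,st); return p+d*((z-p[2])/d[:,2])[:,None]
def proj(n,P,st=None):
    c,Rm,p=cam(n,st); q=(np.atleast_2d(P)-p)@Rm
    return np.c_[c["cx"]+c["fx"]*q[:,0]/-q[:,2], c["cy"]-c["fy"]*q[:,1]/-q[:,2]]
def blobs(mask,amin=20):
    n,l,s,c=cv2.connectedComponentsWithStats(mask.astype(np.uint8))
    return [(tuple(s[i]),c[i].round(1),l==i) for i in range(1,n) if s[i,4]>=amin]
E
python3 - <<'E'
import cv2,numpy as np
from h import *
t=cv2.imread("pics/top0.png")
a=cv2.resize(t[110:270,120:320],None,fx=4,fy=4,interpolation=cv2.INTER_CUBIC)[:600]
b=cv2.resize(t[190:290,380:470],None,fx=6,fy=6,interpolation=cv2.INTER_CUBIC)
cv2.imwrite("pics/ca.png",a);cv2.imwrite("pics/cb.png",b)
hsv=cv2.cvtColor(t,cv2.COLOR_BGR2HSV)
for nm,uv in dict(coll=(297,231),big=(264,204),yel=(204,249),blue=(440,235),plate=(170,262)).items(): 
    print(nm, hsv[uv[1]-9:uv[1]+10:3,uv[0]-9:uv[0]+10:9].tolist())
E
```

```text
coll [[[13, 178, 158], [17, 181, 165], [14, 178, 158]], [[13, 176, 155], [21, 188, 182], [14, 182, 158]], [[16, 175, 137], [15, 185, 127], [14, 179, 157]], [[19, 186, 136], [14, 184, 154], [15, 183, 149]], [[16, 184, 115], [15, 187, 143], [14, 180, 143]], [[14, 181, 141], [21, 191, 196], [13, 173, 152]], [[14, 177, 148], [15, 179, 131], [13, 183, 149]]]
big [[[15, 180, 163], [21, 197, 190], [15, 178, 155]], [[20, 190, 176], [20, 190, 79], [21, 186, 178]], [[21, 194, 200], [13, 173, 146], [22, 194, 197]], [[21, 194, 197], [13, 176, 167], [21, 188, 205]], [[21, 188, 184], [14, 183, 156], [22, 194, 198]], [[19, 180, 130], [17, 179, 168], [21, 202, 124]], [[14, 181, 128], [21, 192, 186], [19, 173, 93]]]
yel [[[18, 64, 152], [23, 255, 227], [20, 56, 147]], [[22, 231, 215], [22, 255, 208], [23, 250, 221]], [[23, 255, 225], [8, 52, 54], [23, 255, 226]], [[23, 255, 227], [135, 12, 43], [23, 255, 225]], [[23, 255, 226], [21, 199, 113], [23, 255, 223]], [[21, 173, 190], [23, 255, 226], [20, 171, 192]], [[30, 10, 131], [23, 255, 226], [53, 8, 129]]]
blue [[[110, 166, 141], [14, 177, 154], [13, 179, 147]], [[110, 164, 138], [13, 177, 154], [14, 172, 156]], [[113, 141, 110], [13, 161, 152], [13, 174, 155]], [[140, 42, 54], [140, 64, 108], [13, 169, 148]], [[8, 36, 57], [110, 151, 137], [13, 174, 151]], [[3, 55, 56], [108, 172, 138], [14, 176, 139]], [[169, 35, 58], [111, 57, 143], [13, 170, 147]]]
plate [[[105, 13, 116], [90, 14, 129], [101, 22, 130]], [[99, 14, 126], [95, 22, 130], [99, 19, 132]], [[102, 20, 129], [100, 24, 129], [100, 18, 128]], [[101, 16, 130], [98, 16, 128], [103, 14, 131]], [[98, 16, 128], [104, 21, 132], [106, 21, 132]], [[94, 14, 127], [98, 16, 129], [103, 18, 131]], [[98, 16, 127], [101, 15, 132], [103, 18, 131]]]
```

View pics/ca.png

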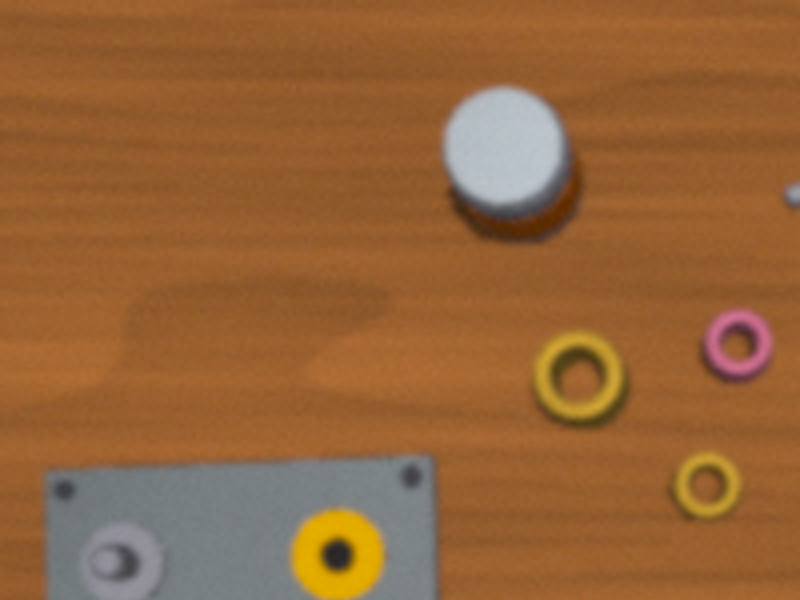

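View pics/cb.png

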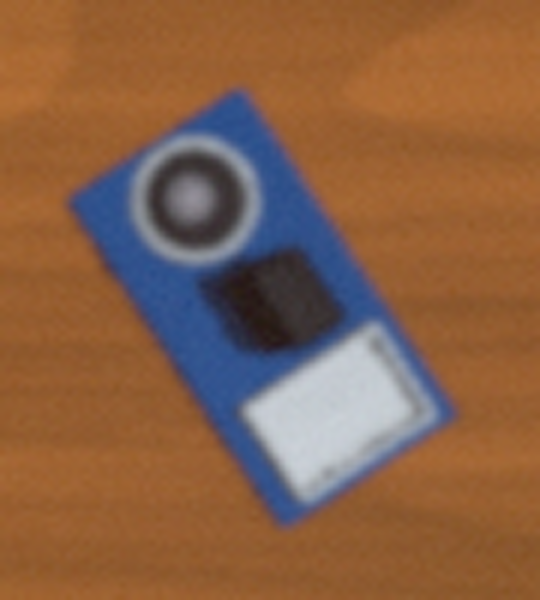

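The crops confirm it. The small brass ring is at about (297,231), the larger brass and pink ones are its neighbours, and the blue tray has its ball at about (412,223) and the box at the lower right. Now the positions.

```bash
cat > meas.py <<'E'
from h import *
t=cv2.imread("pics/top0.png");hsv=cv2.cvtColor(t,cv2.COLOR_BGR2HSV)
H,S,V=cv2.split(hsv)
def win(m,x0,x1,y0,y1):
    o=np.zeros_like(m);o[y0:y1,x0:x1]=m[y0:y1,x0:x1];return o
m=win((H>=18)&(H<=26)&(S>160)&(V>150),284,310,218,246)
pts=np.argwhere(m)[:,::-1]; 
cs,_=cv2.findContours(m.astype(np.uint8),cv2.RETR_EXTERNAL,cv2.CHAIN_APPROX_NONE)
c=max(cs,key=cv2.contourArea); print("collar",cv2.minEnclosingCircle(c),pts.mean(0)); 
print(onz("top",[cv2.minEnclosingCircle(c)[0],pts.mean(0)],45).round(1))
m=win((H>=20)&(H<=26)&(S>200)&(V>150),185,225,230,268)
cs,_=cv2.findContours(m.astype(np.uint8),cv2.RETR_EXTERNAL,cv2.CHAIN_APPROX_NONE)
c=max(cs,key=cv2.contourArea);e=cv2.fitEllipse(c);print("spot",e,onz("top",e[0],12).round(1))
m=win((S<60)&(V>70),120,240,215,285)
c=max(cv2.findContours(m.astype(np.uint8),cv2.RETR_EXTERNAL,cv2.CHAIN_APPROX_NONE)[0],key=cv2.contourArea)
r=cv2.minAreaRect(c);b=cv2.boxPoints(r);w=onz("top",b,12);print("plate",r,w.round(1),w.mean(0).round(1),np.linalg.norm(w-np.roll(w,1,0),axis=1).round(1))
m=win((H>100)&(H<125)&(S>100),380,470,190,290)
c=np.vstack(cv2.findContours(m.astype(np.uint8),cv2.RETR_EXTERNAL,cv2.CHAIN_APPROX_NONE)[0])
r=cv2.minAreaRect(c);b=cv2.boxPoints(r);w=onz("top",b,8);print("tray",r,w.round(1),w.mean(0).round(1),np.linalg.norm(w-np.roll(w,1,0),axis=1).round(1))
print("ball px->",onz("top",[[411.7,223]],12).round(1))
print("tin top",onz("top",[[246,147.5]],100).round(1),"key",onz("top",[[338,155],[331,116]],9).round(1),"centre",onz("top",[[273.5,314]],20).round(1))
print("bigring",onz("top",[[264.5,204]],50),"pink",onz("top",[[304.5,196]],45))
st=read_state();print(R.from_quat(st["ee_rot"]).as_matrix().round(3))
E
python3 meas.py
```

```text
collar ((296.5, 230.5), 8.276573181152344) [296.41353383 230.5112782 ]
[[584.3  15.3  45. ]
 [584.2  15.5  45. ]]
spot ((203.9601593017578, 248.4254913330078), (20.485675811767578, 20.986330032348633), 22.24123764038086) [[544.5 225.1  12. ]]
plate ((179.939697265625, 249.52285766601562), (48.143585205078125, 97.79612731933594), 87.66268920898438) [[590.6 392.9  12. ]
 [601.5 172.3  12. ]
 [492.7 166.   12. ]
 [482.1 385.4  12. ]] [541.7 279.2  12. ] [108.8 220.9 109.  219.7]
tray ((422.9922790527344, 240.76828002929688), (64.3710708618164, 33.394691467285156), 56.65929412841797) [[ 605.9 -199.3    8. ]
 [ 648.5 -263.2    8. ]
 [ 526.3 -343.3    8. ]
 [ 484.2 -279.6    8. ]] [ 566.2 -271.3    8. ] [145.8  76.8 146.1  76.3]
ball px-> [[ 606. -245.   12.]]
tin top [[755.4 122.  100. ]] key [[761.4 -76.8   9. ]
 [852.1 -60.1   9. ]] centre [[399.   65.6  20. ]]
bigring [[641.77683232  86.12020194  50.        ]] pink [[660.96948634  -1.60642893  45.        ]]
[[ 0.934 -0.358 -0.001]
 [-0.358 -0.934 -0.002]
 [ 0.     0.002 -1.   ]]
```

Request:
jog_arm:
  increments:
    - [0.04,0.03,0.003,10]
    - [0.08,0.06,0.006,20]
    - [0.12,0.09,0.009,30]
    - [0.16,0.12,0.012,40]
    - [0.2,0.15,0.015,50]
    - [0.24,0.18,0.02,60]
    - [0.28,0.21,0.025,70]
    - [0.33,0.245,0.03,80]
    - [0.38,0.28,0.035,90]
    - [0.42,0.31,0.04,100]
  hand: 1

```text
clock: 1.4
position: [505.5, 141.5, 207.8]
ee_rot: [-0.49, 0.872, -0.001, -0.001]
contact_force: [0.2, 0.5, 0.1]
gripper_width: 85.2
```

```bash
cat >> h.py <<'E'
def plan(target,yaw=None):
    "shift in tool axes (m) and turn deg about tool z to reach TCP target mm, tool-x yaw deg"
    st=read_state();Rm=R.from_quat(st["ee_rot"]).as_matrix()
    d=Rm.T@(np.array(target)-st["position"])/1000
    y0=np.degrees(np.arctan2(Rm[1,0],Rm[0,0]))
    t=0 if yaw is None else -((yaw-y0+180)%360-180)
    print("t",round(st["clock"],2),"pos",st["position"].round(1),"yawx",y0.round(1),"tilt",np.degrees(np.arccos(-Rm[2,2])).round(2),"F",st["contact_force"].round(1),"w",round(st["gripper_width"],1),"J",st["joints"].round(2),"\n shift",d.round(4),"turn",round(t,1))
E
python3 - <<'E'
from h import *
plan([584,15.5,200],-160)
print(onz("top",[[146.3,250]],46),onz("top",[[150.5,250.5]],16))
E
```

```text
t 1.4 pos [505.5 141.5 207.8] yawx -121.3 tilt 0.1 F [0.2 0.5 0.1] w 85.2 J [ 0.58  0.25 -0.3   0.   -1.02 -1.13] 
 shift [ 0.0667 -0.1326  0.0079] turn 38.7
[[538.62854822 344.1536899   46.        ]] [[538.71035623 344.27806077  16.        ]]
```

Request:
jog_arm:
  increments:
    - [0.017,-0.033,0.002,9]
    - [0.033,-0.066,0.004,18]
    - [0.05,-0.1,0.006,27]
    - [0.067,-0.133,0.008,36]
    - [0.067,-0.133,0.008,38.7]
    - [0.067,-0.133,0.008,38.7]

```text
clock: 2.15
position: [584.1, 14.6, 199.4]
ee_rot: [-0.173, 0.985, -0.001, -0.001]
contact_force: [-0.2, -0.0, 0.3]
gripper_width: 85.3
```

```bash
python3 - <<'E'
from h import *
st=read_state();im=get_image("wrist")[:,:,::-1];cv2.imwrite("pics/w1.png",im)
np.save("st1.npy",st,allow_pickle=True)
plan([584,15.5,200],-160)
print(proj("wrist",[584.2,15.4,45],st))
E
```

```text
t 2.2 pos [584.   15.  199.6] yawx -160.0 tilt 0.13 F [-0.4  0.3 -0.1] w 85.1 J [ 0.3   0.36 -0.17  0.   -1.05 -1.53] 
 shift [-0.0002  0.0005 -0.0004] turn -0.0
[[316.49214699 230.33303994]]
```

View pics/w1.png

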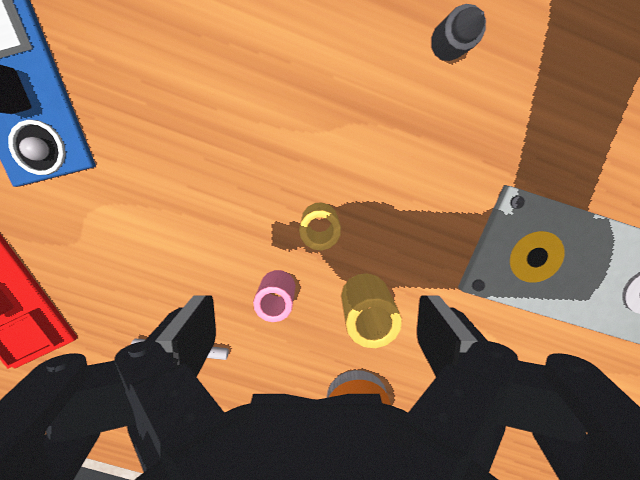

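The wrist view shows the collar's rim at about (320,224), larger brass at (373,325), pink at (272,302), the blue tray's ball at (34,148), and the spot at (537,257). Fitting the collar and the spot.

```bash
python3 - <<'E'
from h import *
st=np.load("st1.npy",allow_pickle=True).item()
t=cv2.imread("pics/w1.png")
cv2.imwrite("pics/w1c.png",cv2.resize(t[190:270,270:370],None,fx=7,fy=7,interpolation=cv2.INTER_CUBIC))
H,S,V=cv2.split(cv2.cvtColor(t,cv2.COLOR_BGR2HSV))
m=np.zeros(H.shape,bool);m[190:265,290:350]=((H>=21)&(H<=32)&(S>90))[190:265,290:350]
for b in blobs(m,30): print(b[:2])
m=np.zeros(H.shape,bool);m[220:290,500:575]=((H>=20)&(H<=32)&(S>150))[220:290,500:575]
c=max(cv2.findContours(m.astype(np.uint8),cv2.RETR_EXTERNAL,cv2.CHAIN_APPROX_NONE)[0],key=cv2.contourArea)
e=cv2.fitEllipse(c);print("spot",e,onz("wrist",e[0],12,st))
E
```

```text
((np.int32(301), np.int32(211), np.int32(30), np.int32(16), np.int32(196)), array([313.6, 216.6]))
spot ((536.7435913085938, 256.388427734375), (46.99125289916992, 56.12274932861328), 55.8141975402832) [[543.08806229 227.35582109  12.        ]]
```

View pics/w1c.png

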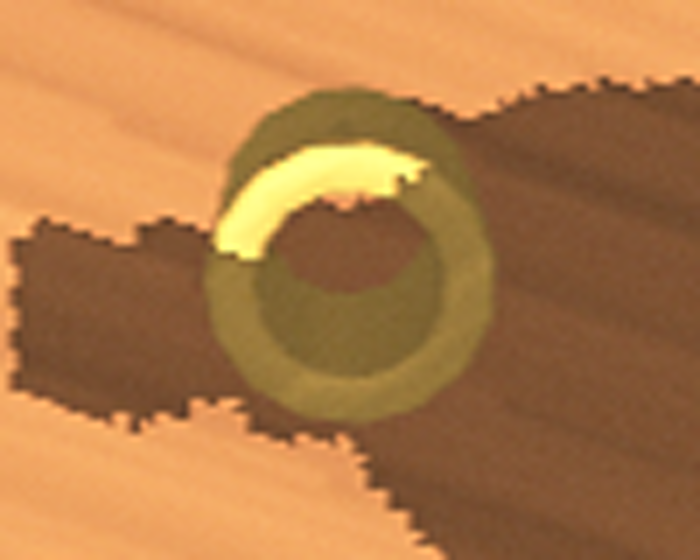

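The top rim's centre is at (320.0,230.4) against the predicted (316.5,230.3). The wrist and top views agree to about 3 mm, and only along the jaw axis, where the jaws centre it anyway. Descending.

Request:
jog_arm:
  increments:
    - [0,0.0015,0.04,0]
    - [0,0.0015,0.08,0]
    - [0,0.0015,0.12,0]
    - [0,0.0015,0.15,0]
    - [0,0.0015,0.167,0]
    - [0,0.0015,0.167,0]

```text
clock: 2.95
position: [582.7, 16.3, 31.8]
ee_rot: [-0.174, 0.985, -0.001, -0.002]
contact_force: [-0.1, -0.4, 0.5]
gripper_width: 85.4
```

Request:
jog_arm:
  increments:
    - [0,0,0,0]
    - [0,0,0,0]
    - [0,0,0,0]
    - [0,0,0,0]
    - [0,0,0,0]
    - [0,0,0,0]
    - [0,0,0,0]
  hand: -1

```text
clock: 3.82
position: [583.4, 16.5, 33.2]
ee_rot: [-0.174, 0.985, -0.001, -0.001]
contact_force: [-0.8, 1.1, 6.5]
gripper_width: 35.1
```

```bash
python3 - <<'E'
from h import *
plan([584,15.5,130],-160)
im=get_image("wrist")[:,:,::-1];cv2.imwrite("pics/w2.png",im)
E
```

```text
t 3.83 pos [583.4  16.5  33.2] yawx -159.9 tilt 0.14 F [-0.8  1.1  6.5] w 35.1 J [ 0.31  0.55 -0.34  0.   -0.68 -1.53] 
 shift [-0.     -0.0013 -0.0968] turn 0.1
```

View pics/w2.png

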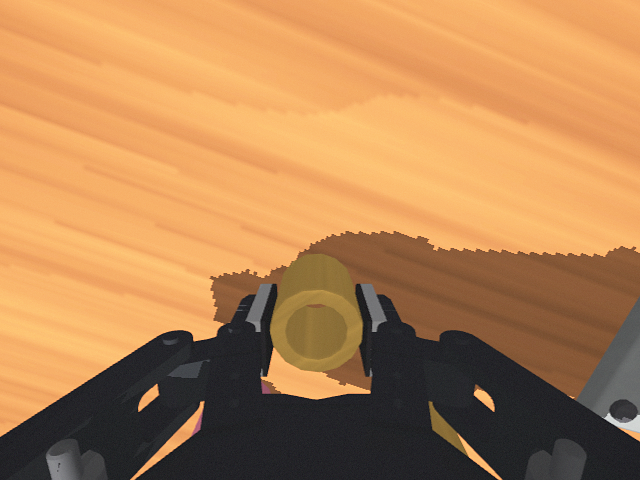

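The collar is gripped, with its top rim around (316,331) and the fingers either side at about x=268 and 368. Lifting, then going beside the spigot so the wrist camera looks straight down on it.

Request:
jog_arm:
  increments:
    - [0,0,-0.01,0]
    - [0,0,-0.04,0]
    - [0,0,-0.08,0]
    - [0,0,-0.1,0]
    - [0,0,-0.1,0]

```text
clock: 4.5
position: [584.4, 16.9, 135.1]
ee_rot: [-0.174, 0.985, -0.001, 0.001]
contact_force: [0.3, 0.4, -1.8]
gripper_width: 35.3
```

```bash
python3 - <<'E'
from h import *
plan([595,365,133],-160)
E
```

```text
t 4.5 pos [584.4  16.9 135.1] yawx -159.9 tilt 0.16 F [ 0.3  0.4 -1.8] w 35.3 J [ 0.31  0.42 -0.25  0.   -0.9  -1.53] 
 shift [-0.1294  0.3233  0.0019] turn 0.1
```

Request:
jog_arm:
  increments:
    - [-0.015,0.04,0,0]
    - [-0.03,0.08,0,0]
    - [-0.05,0.125,0,0]
    - [-0.07,0.17,0,0]
    - [-0.085,0.215,0,0]
    - [-0.105,0.26,0,0]
    - [-0.12,0.3,0,0]
    - [-0.13,0.323,0,0]
    - [-0.13,0.323,0,0]
    - [-0.13,0.323,0,0]

```text
clock: 5.75
position: [594.8, 363.9, 133.2]
ee_rot: [-0.174, 0.985, -0.001, -0.0]
contact_force: [0.5, 0.7, -1.6]
gripper_width: 35.0
```

```bash
python3 - <<'E'
from h import *
plan([595,365,133],-160)
st=read_state();im=get_image("wrist")[:,:,::-1];cv2.imwrite("pics/w3.png",im);np.save("st3.npy",st,allow_pickle=True)
print(proj("wrist",[[538.7,344.5,46],[538.7,344.5,16]],st))
E
```

```text
t 5.75 pos [594.8 363.9 133.2] yawx -160.0 tilt 0.16 F [ 0.5  0.7 -1.6] w 35.0 J [ 0.78  0.59  0.06  0.   -1.04 -2.  ] 
 shift [-0.0005  0.001   0.0002] turn 0.0
[[317.41594484 160.2378494 ]
 [317.30340993 158.80182907]]
```

View pics/w3.png

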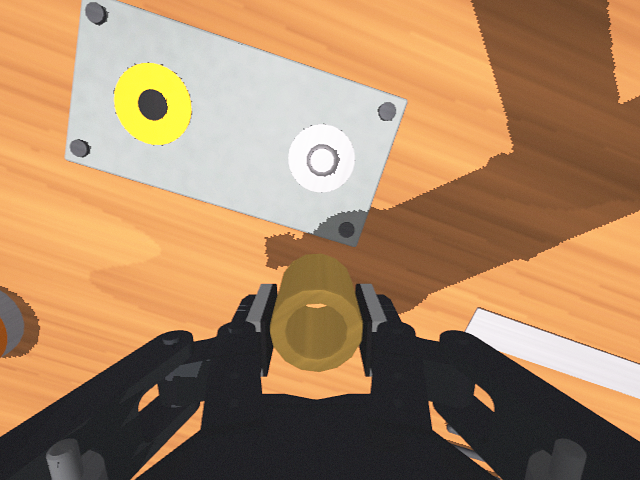

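The spigot tip is at about (321,159) and its flange at (321,158), the spot at (152,103), and the held collar's rim at about (316,331). Computing spigot and collar in the same tool frame.

```bash
python3 - <<'E'
from h import *
st=np.load("st3.npy",allow_pickle=True).item()
t=cv2.imread("pics/w3.png");H,S,V=cv2.split(cv2.cvtColor(t,cv2.COLOR_BGR2HSV))
def big(m,x0,x1,y0,y1):
    o=np.zeros(m.shape,np.uint8);o[y0:y1,x0:x1]=m[y0:y1,x0:x1]
    return max(cv2.findContours(o,cv2.RETR_EXTERNAL,cv2.CHAIN_APPROX_NONE)[0],key=cv2.contourArea)
Rm=R.from_quat(st["ee_rot"]).as_matrix()
def tool(P): return ((np.atleast_2d(P)-st["position"])@Rm).round(2)
print("plate px",V[150,250],S[150,250],"flange",V[140,321],S[140,321])
fl=cv2.fitEllipse(big(V>238,285,360,120,196));print("flange",fl,onz("wrist",fl[0],16,st),tool(onz("wrist",fl[0],16,st)))
# tip: top disc inside dark ring
g=V[140:180,300:345]
sub=np.zeros(V.shape,np.uint8);sub[140:180,303:341]=(V<215)[140:180,303:341]
ct=big(sub>0,303,341,140,180);e=cv2.fitEllipse(ct);print("pin outline",e)
for z in(46,42): print(z,onz("wrist",e[0],z,st),tool(onz("wrist",e[0],z,st)))
sp=cv2.fitEllipse(big((H>=20)&(H<=34)&(S>150),105,200,55,155));print("spot",sp,onz("wrist",sp[0],12,st),tool(onz("wrist",sp[0],12,st)))
cv2.imwrite("pics/w3c.png",cv2.resize(t[245:385,250:380],None,fx=4,fy=4,interpolation=cv2.INTER_CUBIC))
cv2.imwrite("pics/w3d.png",cv2.resize(t[115:205,275:365],None,fx=6,fy=6,interpolation=cv2.INTER_CUBIC))
E
```

```text
plate px 223 2 flange 254 1
flange ((321.0174560546875, 157.8875732421875), (65.26396179199219, 67.07937622070312), 1.0850958824157715) [[537.23558447 346.71060563  16.        ]] [[ 59.9    3.9  117.25]]
pin outline ((322.4118347167969, 159.878173828125), (31.26445960998535, 31.902673721313477), 130.7197723388672)
46 [[537.45454897 347.28718582  46.        ]] [[59.52  4.29 87.25]]
42 [[537.54903969 347.39395392  42.        ]] [[59.39  4.37 91.25]]
spot ((152.35777282714844, 103.39756774902344), (72.56200408935547, 83.87939453125), 148.29913330078125) [[542.93064887 226.8828853   12.        ]] [[  95.62 -110.6   121.59]]
```

View pics/w3c.png

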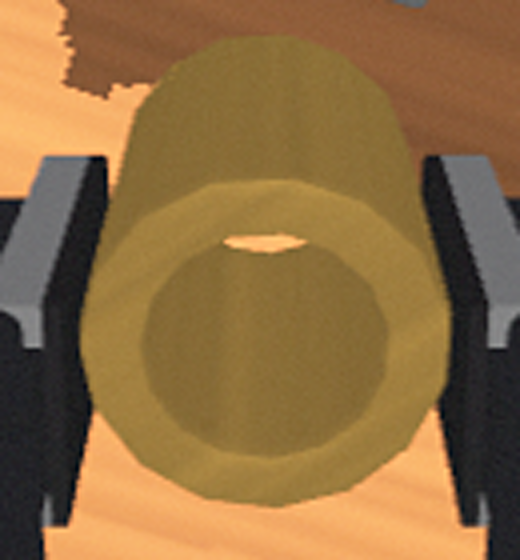

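View pics/w3d.png

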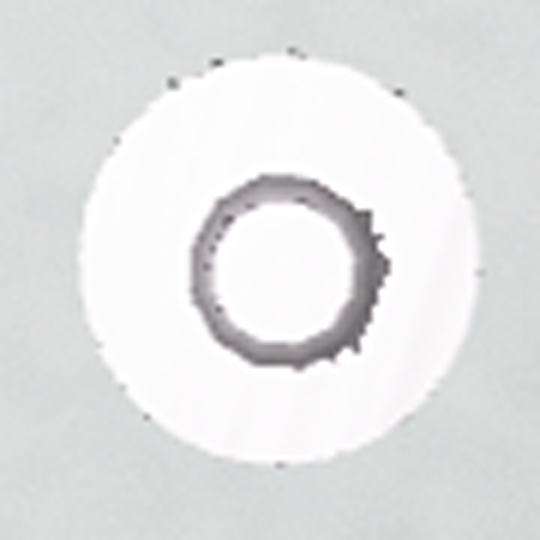

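```bash
python3 - <<'E'
from h import *
c=calibration("wrist");M=c["hand_eye"]
def t(uv,z):
    uv=np.atleast_2d(uv)
    d=np.c_[(uv[:,0]-c["cx"])/c["fx"],-(uv[:,1]-c["cy"])/c["fy"],-np.ones(len(uv))]@M[:3,:3].T
    p=M[:3,3];return (p+d*((z-p[2])/d[:,2])[:,None]).round(2)
f=lambda a:np.array(a)/4+[250-.4,245-.4]
for z in(-11.8,-14):
  print(z,t(f([[265,180],[268,507],[80,335],[450,318],[265,236],[265,458],[142,345],[388,345]]),z).tolist())
E
```

```text
-11.8 [[17.11, 0.23, -11.8], [-17.21, 0.54, -11.8], [1.46, -17.06, -11.8], [3.23, 17.47, -11.8], [11.57, 0.23, -11.8], [-11.74, 0.24, -11.8], [0.41, -11.29, -11.8], [0.41, 11.77, -11.8]]
-14 [[18.06, 0.23, -14.0], [-15.59, 0.53, -14.0], [2.72, -16.73, -14.0], [4.45, 17.14, -14.0], [12.64, 0.23, -14.0], [-10.23, 0.24, -14.0], [1.69, -11.07, -14.0], [1.69, 11.54, -14.0]]
```

Spigot relative to the held collar: (+59.7, +3.9) mm along the tool axes. Moving over it, then slowly down while watching the force.

Request:
jog_arm:
  increments:
    - [0.03,0.002,0,0]
    - [0.05,0.0039,0,0]
    - [0.0597,0.0039,0.005,0]
    - [0.0597,0.0039,0.025,0]
    - [0.0597,0.0039,0.04,0]
    - [0.0597,0.0039,0.047,0]
    - [0.0597,0.0039,0.047,0]
    - [0.0597,0.0039,0.047,0]

```text
clock: 6.8
position: [538.3, 347.1, 87.2]
ee_rot: [-0.174, 0.985, -0.001, 0.001]
contact_force: [0.1, -0.0, -1.3]
gripper_width: 35.2
```

```bash
python3 - <<'E'
from h import *
plan([537.4,346.8,86],-160)
im=get_image("wrist")[:,:,::-1];cv2.imwrite("pics/w4.png",im)
E
```

```text
t 6.8 pos [538.3 347.1  87.2] yawx -160.0 tilt 0.13 F [ 0.1 -0.  -1.3] w 35.2 J [ 0.83  0.56 -0.15  0.   -0.87 -2.05] 
 shift [0.0009 0.     0.0012] turn 0.0
```

View pics/w4.png

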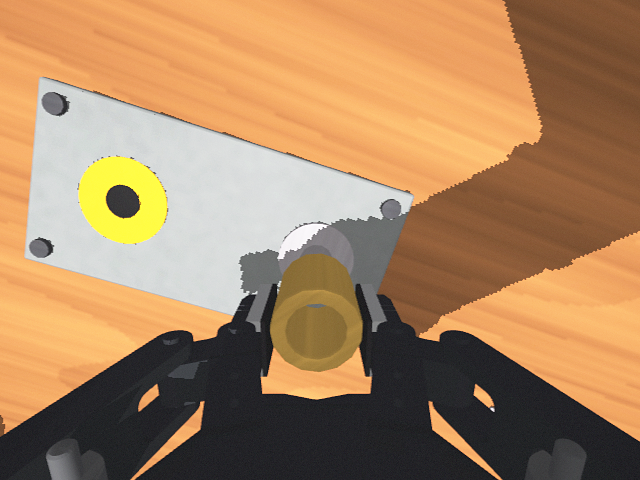

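The collar is just above the spigot. The flange shows behind it: left edge about 277, right edge about 354, top row about 223. Checking the alignment from this closer view.

```bash
python3 - <<'E'
from h import *
c=calibration("wrist");M=c["hand_eye"]
def t(uv,z):
    uv=np.atleast_2d(uv)
    d=np.c_[(uv[:,0]-c["cx"])/c["fx"],-(uv[:,1]-c["cy"])/c["fy"],-np.ones(len(uv))]@M[:3,:3].T
    p=M[:3,3];return (p+d*((z-p[2])/d[:,2])[:,None]).round(2)
im=cv2.imread("pics/w4.png");cv2.imwrite("pics/w4c.png",cv2.resize(im[210:300,265:365],None,fx=7,fy=6.6,interpolation=cv2.INTER_CUBIC))
print(t([[277,255],[354,255],[315.5,222.5]],71.2))
V=im.max(2);print(V[215:230,300].tolist(),V[215:230,315].tolist()); print(V[256,270:284].tolist(),V[256,346:362].tolist())
E
```

```text
[[  3.82 -23.32  71.2 ]
 [  3.82  23.5   71.2 ]
 [ 24.     0.09  71.2 ]]
[224, 224, 222, 223, 222, 222, 222, 221, 225, 191, 94, 113, 250, 251, 248] [219, 219, 220, 218, 220, 221, 222, 164, 166, 255, 249, 248, 248, 248, 248]
[111, 111, 109, 112, 111, 109, 108, 111, 231, 249, 247, 246, 248, 254] [129, 130, 130, 129, 127, 131, 132, 125, 111, 111, 108, 111, 110, 110, 110, 108]
```

View pics/w4c.png

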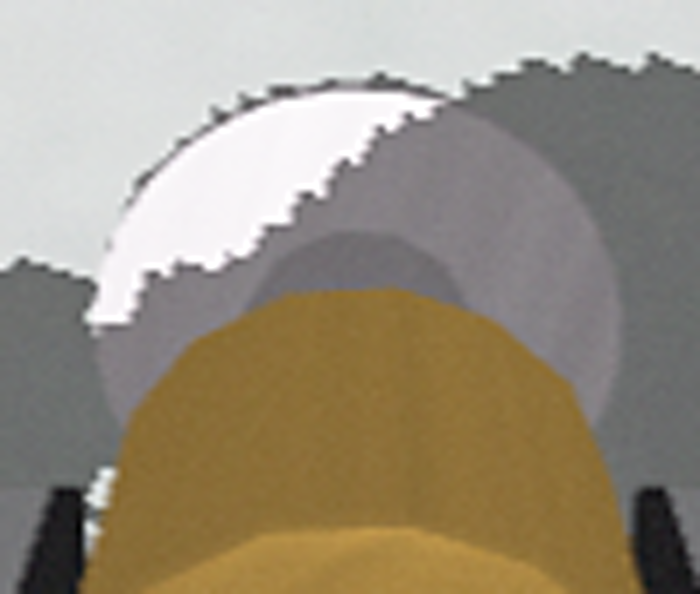

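Flange centre in the tool frame is about (0.6, 0.1) and the collar (0.0, 0.25), so I'll correct by +0.6 mm in x and go down gently.

Request:
jog_arm:
  increments:
    - [0.0006,0,0,0]
    - [0.0006,0,0.003,0]
    - [0.0006,0,0.006,0]
    - [0.0006,0,0.009,0]
    - [0.0006,0,0.012,0]
    - [0.0006,0,0.012,0]

```text
clock: 7.6
position: [537.5, 346.7, 74.9]
ee_rot: [-0.174, 0.985, -0.001, 0.0]
contact_force: [0.3, 0.1, -2.4]
gripper_width: 34.9
```

Request:
jog_arm:
  increments:
    - [0,0,0.003,0]
    - [0,0,0.006,0]
    - [0,0,0.009,0]
    - [0,0,0.012,0]
    - [0,0,0.012,0]

```text
clock: 8.22
position: [537.4, 346.5, 62.5]
ee_rot: [-0.174, 0.985, -0.001, 0.0]
contact_force: [0.3, -0.4, -2.8]
gripper_width: 35.5
```

Request:
jog_arm:
  increments:
    - [0,0,0.003,0]
    - [0,0,0.006,0]
    - [0,0,0.009,0]
    - [0,0,0.012,0]
    - [0,0,0.0135,0]
    - [0,0,0.0135,0]

```text
clock: 8.98
position: [537.3, 346.4, 49.3]
ee_rot: [-0.174, 0.985, -0.001, 0.0]
contact_force: [-0.4, -1.4, 1.4]
gripper_width: 34.9
```

Request:
jog_arm:
  increments:
    - [0,0,0.001,0]
    - [0,0,0.0015,0]
    - [0,0,0.0015,0]

```text
clock: 9.35
position: [537.4, 346.4, 49.3]
ee_rot: [-0.174, 0.985, -0.001, 0.0]
contact_force: [-3.1, -2.0, 6.8]
gripper_width: 35.0
```

Request:
jog_arm:
  increments:
    - [0,0,0,0]
    - [0,0,0,0]
    - [0,0,0,0]
    - [0,0,0,0]
    - [0,0,0,0]
    - [0,0,0,0]
  hand: 1

```text
clock: 10.1
position: [537.4, 346.4, 49.2]
ee_rot: [-0.174, 0.985, -0.001, 0.0]
contact_force: [0.3, 0.0, -0.2]
gripper_width: 85.4
```

Request:
jog_arm:
  increments:
    - [0,0,-0.02,0]
    - [0,0,-0.06,0]
    - [0,0,-0.11,0]
    - [0,0,-0.15,0]
    - [0,0,-0.15,0]
    - [0,0,-0.15,0]

```text
clock: 10.85
position: [536.7, 346.6, 198.6]
ee_rot: [-0.174, 0.985, -0.001, -0.0]
contact_force: [0.3, 0.0, -0.5]
gripper_width: 85.1
```

```bash
python3 - <<'E'
from h import *
plan([537.4,346.8,86],-160)
st=read_state();im=get_image("wrist")[:,:,::-1];cv2.imwrite("pics/w5.png",im);np.save("st5.npy",st,allow_pickle=True)
s=get_image("side")[:,:,::-1];cv2.imwrite("pics/s5.png",cv2.resize(s[130:230,200:300],None,fx=6,fy=6,interpolation=cv2.INTER_CUBIC))
E
```

```text
t 10.85 pos [536.7 346.6 198.6] yawx -160.0 tilt 0.17 F [ 0.3  0.  -0.5] w 85.1 J [ 0.83  0.44 -0.03  0.   -1.1  -2.05] 
 shift [-0.0009  0.0003  0.1126] turn 0.0
```

View pics/w5.png

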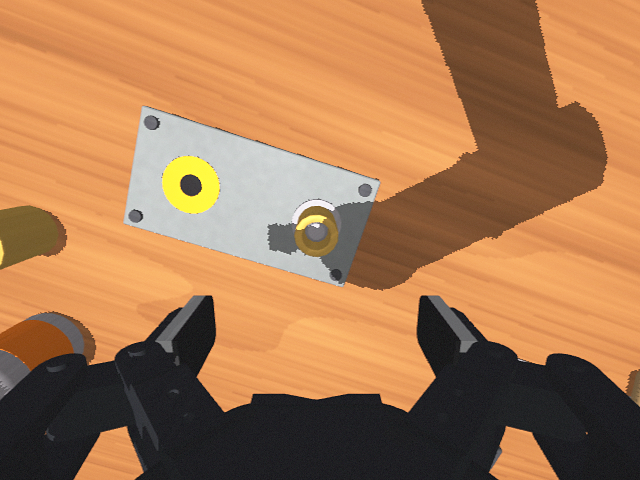

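View pics/s5.png

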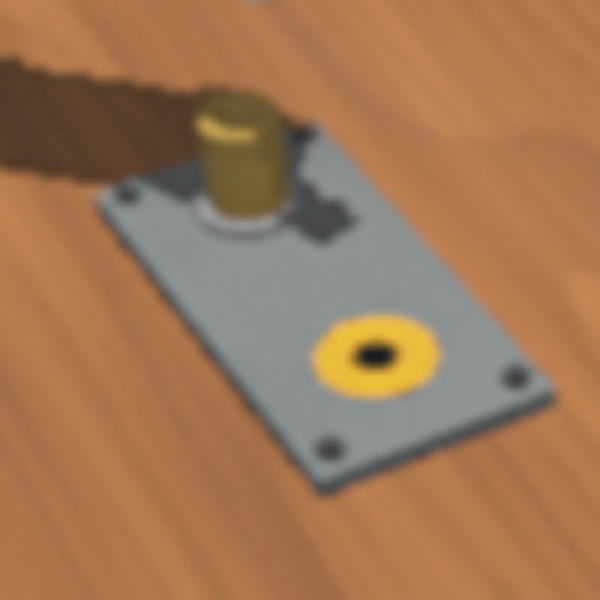

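The collar sits on the flange in both views: rim at (316,230) in the wrist picture, and upright with the flange visible beneath it in the side crop. The TCP stopped at 49.3, which puts the underside at about 16.1 mm, so it's home. Next, the tray.

```bash
python3 - <<'E'
from h import *
plan([565.5,-270,200],-146.8)
E
```

```text
t 10.95 pos [536.6 346.3 197.6] yawx -160.0 tilt 0.28 F [-0.1  0.1 -0.7] w 85.6 J [ 0.83  0.45 -0.03  0.   -1.1  -2.05] 
 shift [ 1.840e-01 -5.889e-01  4.000e-04] turn -13.2
```

Request:
jog_arm:
  increments:
    - [0.018,-0.058,0,-2]
    - [0.036,-0.116,0,-4]
    - [0.054,-0.174,0,-6]
    - [0.072,-0.232,0,-8]
    - [0.09,-0.29,0,-10]
    - [0.108,-0.348,0,-12]
    - [0.126,-0.406,0,-13.2]
    - [0.144,-0.464,0,-13.2]
    - [0.165,-0.53,0,-13.2]
    - [0.184,-0.589,0,-13.2]

```text
clock: 12.2
position: [564.7, -265.7, 198.9]
ee_rot: [-0.286, 0.958, -0.001, -0.002]
contact_force: [1.6, 0.1, -0.5]
gripper_width: 85.8
```

Request:
jog_arm:
  increments:
    - [0,0,0,0]
    - [0,0,0,0]

```text
clock: 12.45
position: [563.9, -265.9, 197.2]
ee_rot: [-0.286, 0.958, -0.001, -0.004]
contact_force: [-0.7, -0.2, -0.2]
gripper_width: 85.4
```

```bash
python3 - <<'E'
from h import *
plan([565.5,-270,200],-146.8)
st=read_state();im=get_image("wrist")[:,:,::-1];cv2.imwrite("pics/w6.png",im);np.save("st6.npy",st,allow_pickle=True)
E
```

```text
t 12.45 pos [ 563.9 -265.9  197.2] yawx -146.8 tilt 0.42 F [-0.7 -0.2 -0.2] w 85.4 J [-0.18  0.42 -0.07  0.   -1.09 -0.81] 
 shift [ 0.001  -0.0043 -0.0028] turn -0.0
```

View pics/w6.png

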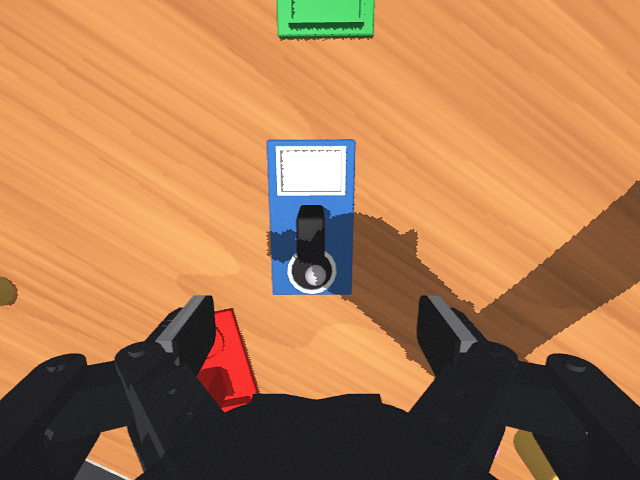

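The blue tray is square to the tool, running from columns 268 to 355 and rows 140 to 295. The grip is at (312,225) and the ball, in its pocket, at (315,274). Fitting.

```bash
python3 - <<'E'
from h import *
st=np.load("st6.npy",allow_pickle=True).item()
t=cv2.imread("pics/w6.png");H,S,V=cv2.split(cv2.cvtColor(t,cv2.COLOR_BGR2HSV))
m=np.zeros(H.shape,np.uint8);m[130:305,255:370]=(((H>100)&(H<125)&(S>90)))[130:305,255:370]
pts=np.argwhere(m)[:,::-1].astype(np.float32)
hull=cv2.convexHull(pts); ap=cv2.approxPolyDP(hull,6,True)[:,0]; print(ap.tolist())
Rm=R.from_quat(st["ee_rot"]).as_matrix()
w=onz("wrist",pts,8,st)[:,:2].astype(np.float32)
r=cv2.minAreaRect(w);print("tray world",r)
c=np.array([*r[0],8]);print("tool",(Rm.T@(c-st["position"])).round(2))
# grip top: dark at z=72
m2=np.zeros(H.shape,np.uint8);m2[200:262,290:332]=(V<75)[200:262,290:332]
b=blobs(m2,50);print([x[:2] for x in b])
cv2.imwrite("pics/w6c.png",cv2.resize(t[135:300,260:362],None,fx=3.6,fy=3.6,interpolation=cv2.INTER_CUBIC))
E
```

```text
[[353.0, 140.0], [350.0, 293.0], [274.0, 294.0], [267.0, 141.0]]
tray world ((565.4798583984375, -269.768310546875), (148.08535766601562, 78.67658996582031), 33.39530944824219)
tool [ -0.56  -4.28 189.23]
[((np.int32(295), np.int32(205), np.int32(34), np.int32(57), np.int32(1577)), array([310.5, 234.2]))]
```

View pics/w6c.png

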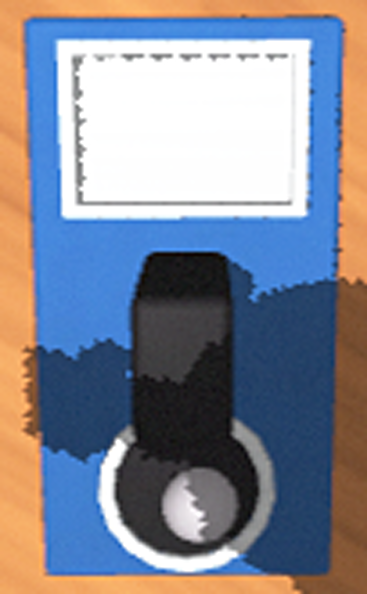

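Request:
jog_arm:
  increments:
    - [-0.0005,-0.0043,0.0,-0.2]
    - [-0.0005,-0.0043,0.03,-0.2]
    - [-0.0005,-0.0043,0.07,-0.2]
    - [-0.0005,-0.0043,0.1,-0.2]
    - [-0.0005,-0.0043,0.125,-0.2]
    - [-0.0005,-0.0043,0.138,-0.2]
    - [-0.0005,-0.0043,0.141,-0.2]
    - [-0.0005,-0.0043,0.141,-0.2]

```text
clock: 13.5
position: [567.0, -268.9, 57.6]
ee_rot: [-0.288, 0.958, -0.001, -0.003]
contact_force: [-0.2, 0.1, 0.1]
gripper_width: 84.7
```

```bash
python3 - <<'E'
from h import *
plan([565.5,-269.8,56],-146.6)
im=get_image("wrist")[:,:,::-1];cv2.imwrite("pics/w7.png",im)
E
```

```text
t 13.5 pos [ 567.  -268.9   57.6] yawx -146.5 tilt 0.34 F [-0.2  0.1  0.1] w 84.7 J [-0.18  0.58 -0.21  0.01 -0.79 -0.81] 
 shift [0.0017 0.     0.0017] turn 0.1
```

View pics/w7.png

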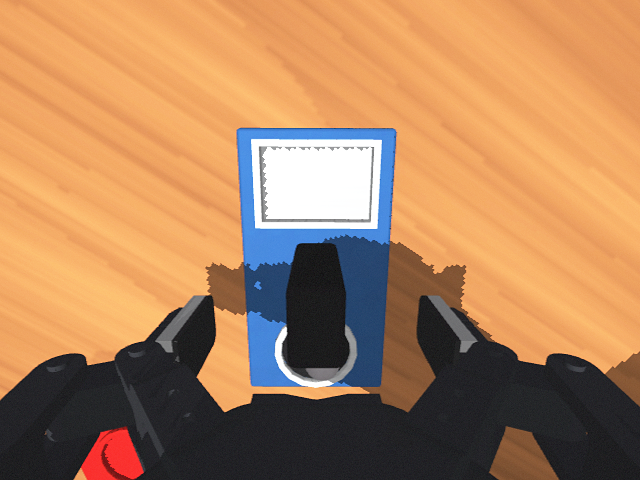

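The grip is at column 316, midway between the fingers (213 and 418). Closing on it.

Request:
jog_arm:
  increments:
    - [0.001,0,0.001,0]
    - [0.0015,0,0.0015,0]
    - [0.0015,0,0.0015,0]
    - [0.0015,0,0.0015,0]
    - [0.0015,0,0.0015,0]
    - [0.0015,0,0.0015,0]
    - [0.0015,0,0.0015,0]
    - [0.0015,0,0.0015,0]
  hand: -1

```text
clock: 14.55
position: [566.1, -269.9, 56.7]
ee_rot: [-0.288, 0.958, -0.002, -0.002]
contact_force: [-0.1, -1.1, 3.0]
gripper_width: 21.2
```

```bash
python3 - <<'E'
from h import *
plan([565.5,-269.8,56],-146.6)
im=get_image("wrist")[:,:,::-1];cv2.imwrite("pics/w8.png",im)
E
```

```text
t 14.55 pos [ 566.1 -269.9   56.7] yawx -146.5 tilt 0.31 F [-0.1 -1.1  3. ] w 21.2 J [-0.19  0.58 -0.21  0.01 -0.79 -0.81] 
 shift [0.0004 0.0004 0.0007] turn 0.1
```

View pics/w8.png

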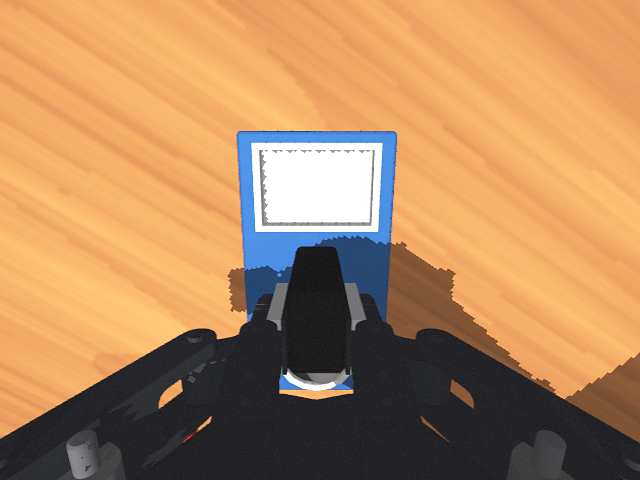

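Gripped at 21.2 mm width. Lifting gently, with gradual speed changes for the ball's sake.

Request:
jog_arm:
  increments:
    - [0,0,-0.002,0]
    - [0,0,-0.006,0]
    - [0,0,-0.012,0]
    - [0,0,-0.02,0]
    - [0,0,-0.028,0]
    - [0,0,-0.035,0]
    - [0,0,-0.041,0]
    - [0,0,-0.045,0]
    - [0,0,-0.047,0]
    - [0,0,-0.047,0]

```text
clock: 15.85
position: [566.2, -269.7, 103.7]
ee_rot: [-0.288, 0.958, -0.002, -0.002]
contact_force: [-1.2, -0.2, -2.9]
gripper_width: 21.3
```

```bash
python3 - <<'E'
from h import *
plan([565.5,-269.8,169],-146.6)
im=get_image("wrist")[:,:,::-1];cv2.imwrite("pics/w9.png",im)
s=get_image("side")[:,:,::-1];cv2.imwrite("pics/s9.png",cv2.resize(s[190:390,280:480],None,fx=3,fy=3,interpolation=cv2.INTER_CUBIC))
E
```

```text
t 15.85 pos [ 566.2 -269.7  103.7] yawx -146.5 tilt 0.31 F [-1.2 -0.2 -2.9] w 21.3 J [-0.18  0.52 -0.17  0.01 -0.89 -0.81] 
 shift [ 0.001   0.0002 -0.0653] turn 0.1
```

View pics/s9.png

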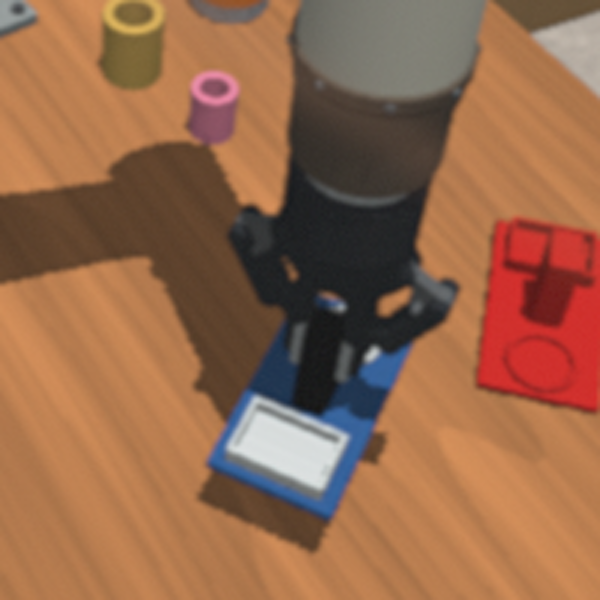

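View pics/w9.png

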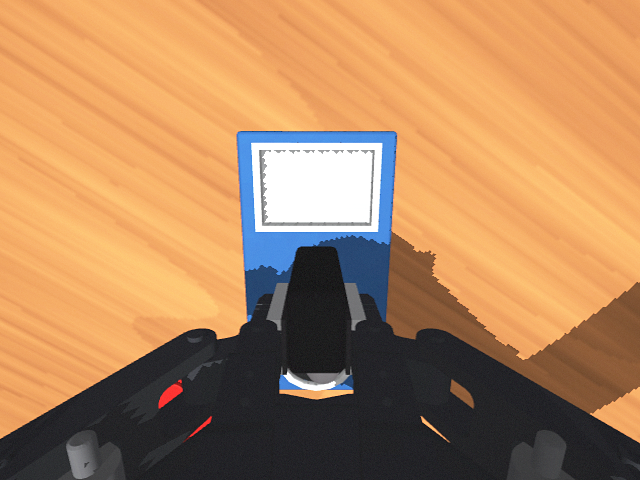

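The tray is off the bench, unchanged in the grip (edge still at row 131), with a wrist load of 2.9 N down. Lifting the rest.

Request:
jog_arm:
  increments:
    - [0,0,-0.002,0]
    - [0,0,-0.007,0]
    - [0,0,-0.015,0]
    - [0,0,-0.025,0]
    - [0,0,-0.036,0]
    - [0,0,-0.047,0]
    - [0,0,-0.056,0]
    - [0,0,-0.062,0]
    - [0,0,-0.065,0]
    - [0,0,-0.065,0]

```text
clock: 17.2
position: [566.3, -269.4, 168.5]
ee_rot: [-0.288, 0.958, -0.001, -0.002]
contact_force: [0.7, 0.2, -2.4]
gripper_width: 21.3
```

```bash
python3 - <<'E'
from h import *
# tray centre in TCP frame ~ (0,0); spot: mean of wrist measures (543,227.1)/(top 544.5,225.1)
a=np.radians(33.4)
c=np.array([543.3,226.6])-48*np.array([np.cos(a),np.sin(a)]);print(c)
plan([*c,169],-146.6)
E
```

```text
[503.22730256 200.17692448]
t 17.2 pos [ 566.3 -269.4  168.5] yawx -146.5 tilt 0.32 F [ 0.7  0.2 -2.4] w 21.3 J [-0.18  0.45 -0.1   0.01 -1.02 -0.8 ] 
 shift [-0.2066  0.4263 -0.0023] turn 0.1
```

Request:
jog_arm:
  increments:
    - [-0.0013,0.0027,0,0]
    - [-0.0044,0.009,0,0]
    - [-0.0092,0.019,0,0]
    - [-0.016,0.033,0,0]
    - [-0.0235,0.0485,0,0]
    - [-0.0315,0.065,0,0]
    - [-0.039,0.08,0,0]
    - [-0.045,0.0925,0,0]
    - [-0.049,0.1015,0,0]
    - [-0.0515,0.106,0,0]

```text
clock: 18.45
position: [550.7, -152.0, 168.1]
ee_rot: [-0.288, 0.958, -0.002, -0.002]
contact_force: [0.3, -0.3, -3.2]
gripper_width: 21.3
```

Request:
jog_arm:
  increments:
    - [-0.0013,0.0027,0,0]
    - [-0.0044,0.009,0,0]
    - [-0.0092,0.019,0,0]
    - [-0.016,0.033,0,0]
    - [-0.0235,0.0485,0,0]
    - [-0.0315,0.065,0,0]
    - [-0.039,0.08,0,0]
    - [-0.045,0.0925,0,0]
    - [-0.049,0.1015,0,0]
    - [-0.0515,0.106,0,0]

```text
clock: 19.7
position: [535.0, -34.6, 167.7]
ee_rot: [-0.289, 0.957, -0.002, -0.002]
contact_force: [0.5, 0.1, -2.0]
gripper_width: 21.6
```

```bash
python3 - <<'E'
from h import *
plan([503.2,200.2,169],-146.6)
im=get_image("wrist")[:,:,::-1];cv2.imwrite("pics/w10.png",im[100:420,200:440])
E
```

```text
t 19.7 pos [535.  -34.6 167.7] yawx -146.4 tilt 0.32 F [ 0.5  0.1 -2. ] w 21.6 J [ 0.24  0.31 -0.32  0.   -0.94 -1.23] 
 shift [-0.1033  0.2132 -0.0022] turn 0.2
```

View pics/w10.png

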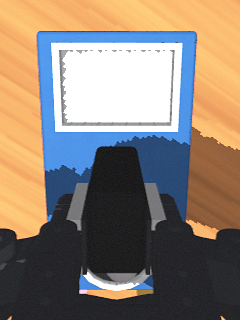

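The tray is unmoved in the grip and the ball's highlight still shows behind the grip. Carrying on.

Request:
jog_arm:
  increments:
    - [-0.0013,0.0027,0,0]
    - [-0.0044,0.009,0,0]
    - [-0.0092,0.019,0,0]
    - [-0.016,0.033,0,0]
    - [-0.0235,0.0485,0,0]
    - [-0.0315,0.065,0,0]
    - [-0.039,0.08,0,0]
    - [-0.045,0.0925,0,0]
    - [-0.049,0.1015,0,0]
    - [-0.0515,0.106,0,0]

```text
clock: 21.0
position: [519.3, 83.0, 167.2]
ee_rot: [-0.289, 0.957, -0.001, -0.002]
contact_force: [0.2, 0.7, -1.9]
gripper_width: 21.3
```

Request:
jog_arm:
  increments:
    - [-0.0013,0.0027,0,0]
    - [-0.0044,0.009,0,0]
    - [-0.0092,0.019,0,0]
    - [-0.016,0.033,0,0]
    - [-0.0235,0.0485,0,0]
    - [-0.0315,0.065,0,0]
    - [-0.039,0.08,-0.001,0]
    - [-0.045,0.0925,-0.002,0]
    - [-0.049,0.1015,-0.002,0]
    - [-0.0515,0.106,-0.002,0]

```text
clock: 22.25
position: [503.4, 200.4, 168.8]
ee_rot: [-0.289, 0.957, -0.002, -0.002]
contact_force: [-0.6, -0.1, -2.9]
gripper_width: 20.9
```

Request:
jog_arm:
  increments:
    - [0,0,0,0]
    - [0,0,0,0]
    - [0,0,0,0]

```text
clock: 22.62
position: [503.4, 200.0, 168.8]
ee_rot: [-0.289, 0.957, -0.002, -0.002]
contact_force: [-0.2, -0.2, -2.3]
gripper_width: 21.5
```

```bash
python3 - <<'E'
from h import *
plan([503.2,200.2,169],-146.6)
st=read_state();np.save("st11.npy",st,allow_pickle=True)
for n in("wrist","top","side"): cv2.imwrite(f"pics/{n}11.png",get_image(n)[:,:,::-1])
E
```

```text
t 22.62 pos [503.4 200.  168.8] yawx -146.4 tilt 0.33 F [-0.2 -0.2 -2.3] w 21.5 J [ 0.68  0.32 -0.31  0.   -0.95 -1.66] 
 shift [ 0.      0.0003 -0.0002] turn 0.2
```

View pics/wrist11.png

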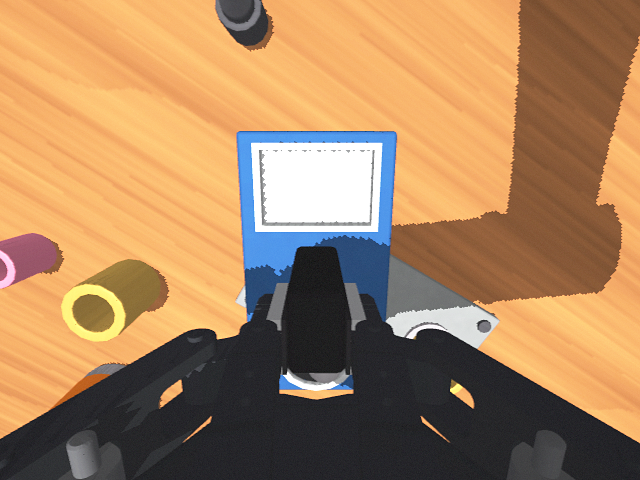

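View pics/top11.png

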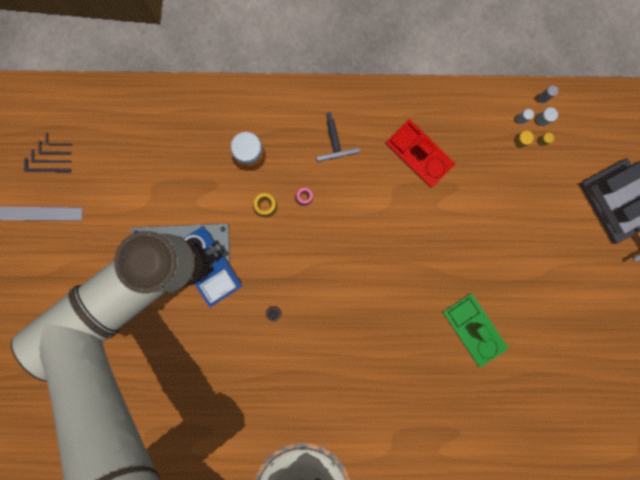

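View pics/side11.png

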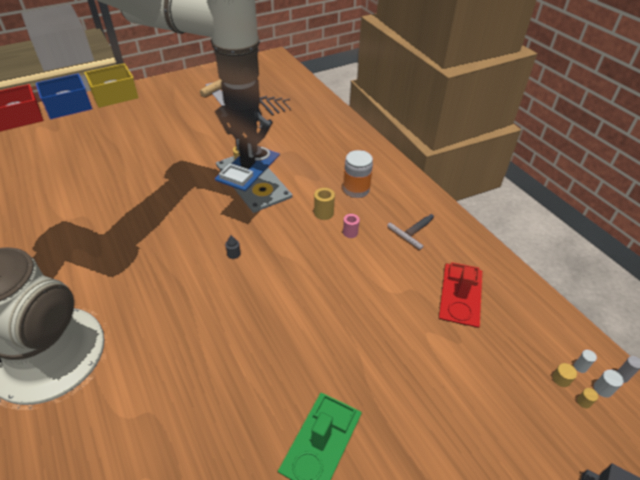

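The wrist view shows the tray still square in the grip. In the top view it is over the plate's spot end, with the box at (217,287), and bystanders in place. The side view shows the tray above the plate and the collar behind it. Enlarging to check pocket and ball.

```bash
python3 - <<'E'
from h import *
s=cv2.imread("pics/side11.png");t=cv2.imread("pics/top11.png")
a=cv2.resize(s[130:220,195:300],None,fx=5,fy=5,interpolation=cv2.INTER_CUBIC)
b=cv2.resize(t[215:315,170:250],None,fx=4.5,fy=4.5,interpolation=cv2.INTER_CUBIC)
cv2.imwrite("pics/c11.png",np.hstack([a[:450],b[:450]])[:,:800])
yaw=np.radians(33.5);p=np.array([503.4,200])+48*np.array([np.cos(yaw),np.sin(yaw)]);print("pocket expect",p)
for n,ox,oy,f,sh in(("side",195,130,5,0),("top",170,215,4.5,525)):
    q=proj(n,[[*p,120],[543.3,226.6,12]]);print(n,q.round(1),((q-[ox,oy])*f+[sh,0]).round(0))
# tray rect in top view at z=120
H,S,V=cv2.split(cv2.cvtColor(t,cv2.COLOR_BGR2HSV))
m=np.zeros(H.shape,np.uint8);m[215:315,170:250]=((H>100)&(H<125)&(S>100))[215:315,170:250]
pts=np.argwhere(m)[:,::-1].astype(np.float32);r=cv2.minAreaRect(onz("top",pts,120)[:,:2].astype(np.float32));print(r)
E
```

```text
pocket expect [543.42651946 226.49297529]
side [[259.3 152.5]
 [262.3 188. ]] [[321. 113.]
 [337. 290.]]
top [[192.2 246.7]
 [203.3 248.9]] [[625. 142.]
 [675. 153.]]
((505.1744079589844, 196.86090087890625), (147.40591430664062, 78.40711212158203), 33.128570556640625)
```

View pics/c11.png

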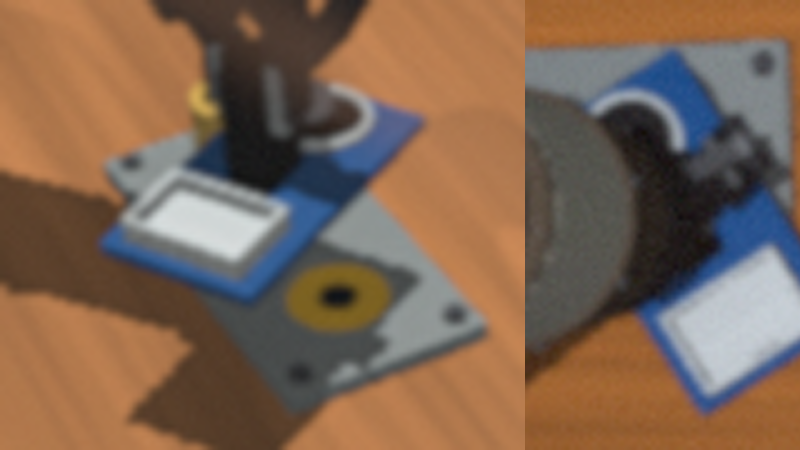

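In the side crop the ball is at about (318,103) inside the pocket rim, and the pocket ring's centre is within 1 px of the predicted spot. The top camera alone puts the pocket at (545.3,223.2) against the spot at (544.5,225.1), so about 2 mm off. Handing in.

```bash
python3 - <<'E'
from h import *
plan([503.2,200.2,169],-146.6)
print(np.abs(read_state()["joint_vel"]).max())
print(job_done())
plan([503.2,200.2,169],-146.6)
E
```

```text
t 22.77 pos [503.4 200.1 168.8] yawx -146.4 tilt 0.32 F [ 0.8 -0.4 -2.4] w 21.4 J [ 0.68  0.32 -0.31  0.   -0.95 -1.66] 
 shift [ 0.0001  0.0002 -0.0002] turn 0.2
0.0011033287706122548
the job is handed in; nothing more can be done
None
the job is handed in; nothing more can be done
```

I pushed the small brass collar home on the spigot and let go. I then carried the blue tray level to the yellow spot and handed the job in at 22.8 s, still holding it there; no verdict was reported.

- **Collar:** its underside came to rest about 16.1 mm above the bench, level with the flange. It stood upright on the flange in the wrist and side pictures after I let go. In the final pictures the arm and tray mostly hide it.
- **Tray:** the last state read before handing in showed the arm still, with the gripper tilted 0.3° and its underside about 100 mm above the spot. The grip width was 21.4 mm, and it was clear of the plate and collar.
- **Ball and pocket:** the side picture showed the ball inside the pocket. The top camera put the pocket about 2 mm from the spot.
- **Bystanders:** the tin, chuck key and lathe centre looked unmoved in the last top picture.

The only disagreement was between the top and wrist cameras, which differed by 2–3 mm throughout. I used the wrist camera for the collar fit and mostly for the spot.

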